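# Fit a gas-purifier cartridge and open its toggle valve

## Robot

A 6-joint arm with a two-finger parallel gripper is mounted at the origin on the work surface. World frame = base frame: x ahead of the robot, y to its left, z up, the work surface at z = 0. Lengths are in m, angles in rad, forces in N, time in s.
With the tool pointing down it reaches from about 0.25 to 0.775 m from the base axis. Payload 4 kg.
Tool frame: the origin (TCP) lies at the very end of the fingers, on their centre line; the grasp point (between the pads) lies 19 mm behind it (grasp_offset is the y of the grasp point in the tool frame, in m); y points along the fingers, x is the direction in which the jaws open and shut, and the axes are right-handed (so a half turn about y gives the same grasp; the last joint's range is limited). The gripper opens to 94 mm and grips with 3 to 60 N. Pads are 16 mm wide; open, the fingers measure 119 mm over their backs; the gripper's body (75 mm by 177 mm) begins 78 mm behind the grasp point.
Start: joints at [1.11, 0.087, 1.371, -0, 1.684, -0.103], TCP at [0.193, 0.515, 0.206] pointing down, gripper open.
Joint ranges: [-3.1, 3.1], [-0.76, 2.03], [0.27, 2.55], [-1.08, 4.22], [0.17, 2.65], [-2.57, 2.57]. Speed limits (rad/s): [2.79, 2.79, 3.14, 3.14, 3.14, 3.14].

## Interface

Orientations are given as a unit quaternion [w, x, y, z].
In Python, from bench import read_state, snapshot, get_calibration, sign_off, grasp_offset gives the robot as it stands.
- The arm moves only by the tool step_arm, never from a script. Its argument "moves" is a list of rows, each a list of 5 numbers: the finger opening in mm, from 0 to 94, then the shift along the tool's x, y, z in mm, then the turn about the tool's y in units of 10 degrees (1.0 is 10 degrees). In form: [[grip, tx, ty, tz, twist], ...]. A call has 1 to 12 rows; each row shifts and turns the commanded pose from where the row before left it, along the tool's axes as they then stand; what a row does not reach is not made up. A row lasts 1/8 s, in which the tool goes at most 62.5 mm and 10.7 degrees, less where a joint would pass 70% of its speed; a pose out of reach is approached as far as the arm can. A call is refused whole if a number of a shift passes 62.5 or a number of a turn 1, either way. A call with a gripper value outside its range is refused whole. The fingers move at their own pace and stop on an object; the grip force is fixed at half the most. Time passes only in rows, so rows that do not move let the fingers close. It gives the time, the measured TCP pose, the force and the opening at its end, in the units of the state.
- read_state(): the state, without advancing time (a new reading comes with each control period).
- snapshot(name): name is "scene" or "top"; returns the picture (400x640x3 uint8, red, green, blue); there is no depth.
- get_calibration(name): a dict with "fx", "fy", "cx", "cy" (pixels), "k1" (the pictures are not rectified: a ray, as slopes to the right and down, at radius r is drawn at 1 + k1 r^2 times it, then the intrinsics apply), "T" (4x4, takes a point from camera to world coordinates). Camera axes: x right, y down, z forward; pixel columns grow to the right and rows downward; lengths in m; the calibration is good to about 2 mm. A picture is of the moment at which its call begins. get_calibration takes no time and is no camera call.
- sign_off(): hands the job in, once; it reports no verdict.
The state is a dict: "time_s": time; "joints": joint angles; "joint_vel": joint speeds; "joint_efforts": joint torques, N m; "tool_pos": TCP position; "orientation": TCP orientation; "force": force on the tool from outside, world axes, zero at the start; "ft_torque": the same for the moment, N m; "grip_width": finger opening in m.
Only numpy, scipy, OpenCV 4.12 (cv2) and the standard library are available. Lean on these libraries where they do the work, as an engineer would, in place of code of your own. Each camera call takes 0.05 s, during which the arm holds its last target. There are 200 camera calls.

## Task

Take the tall fresh purifier cartridge from the storage block, put it into the empty port of the gas manifold and press it down gently until it sits fully home on the stop in the port. Then let go and, with a gentle fingertip push on its lever, flip the toggle valve of that same port over to its open side. Leave the other cartridge and its open valve as they are, and do not push the other things on the bench about.

Things in the scene. Friction and masses are not known exactly. Their poses are not given: they have to be found in the camera images.
- cartridge: The tall purifier cartridge, upright, 126 mm high, about 220 g. Origin at the centre of its underside, z up its axis. From below: metal spigot 24 mm in diameter, 46 mm long (foot chamfered over 4 mm to 18 mm); body 40 mm in diameter from 46 mm up; black knurled cap, also 40 mm, from 104 to 126 mm. Grip body or cap from above. It starts with its spigot in a hole of the storage block.
- storage: Fixed grey storage block, 90 (x) x 170 (y) x 40 mm; origin at the centre of its underside. Two round holes 27 mm wide and 34 mm deep at y = -45 and +45 mm: one holds the tall cartridge, the other the short trap.
- station_empty: Manifold station with the empty port: fixed aluminium block 90 (x) x 150 (y) x 42 mm on an 8 mm plate, origin at the centre of its underside. Port 40 mm to -y, toggle valve 40 mm to +y of it. A gauge stands 25 mm out of its -x face. The other station, alike, is 155 mm beside it to +y or -y: its fitted cartridge rises 98 mm above the block, its lever lies over to the open side.
- port (a point): Centre of the empty port's mouth, at the block's top (50 mm above the bench). Bore 25.5 mm, vertical. A poppet (brass disc) stands 12 to 28 mm down in it; the spigot drives it 8 mm farther, against an even drag of 6 to 7 N, to a firm stop (a seal that gives 1 mm at 25 N) 20 to 36 mm down (it varies, is not measured, must be felt). The cartridge's body stays clear of the block. Over 25 N of pressing spoils the seal.
- port_seat (a joint): How far the poppet in the empty port is pushed down, m: 0 at the start (up), 0.008 on its stop (fully home). It stays where it is pushed; the weight of the cartridge does not move it.
- valve_body: Toggle valve of the empty port, a fixed fitting on the station; origin at the centre of its underside, on the block's top; its yaw differs from the station's. The lever's pivot is 26 mm above the origin, axis along y. Shut, the lever leans 20 degrees from upright to this body's -x; open, 60 degrees to its +x. To open, push the lever to +x. More than 20 N on valve or lever bends it.
- valve_lever_tip (a point): End of the lever's black grip, on its axis, 48 mm from the pivot. The grip is 12 mm in diameter and takes the outer 26 mm; below it a rod of 8 mm. Moves with the lever.
- valve_lever (a joint): Lever angle, rad: 0 shut, 1.40 open, each a firm stop. Over-centre: up to 0.95 it springs back to shut, beyond that it goes over to open by itself. It takes about 0.25 N m (8 N pushed 30 mm above the pivot, 12 N at 20 mm) up to about 0.4, then less, falling to nothing at 0.95.
- full_lever (a joint): Lever of the other station's valve, rad: 0 open (as it starts and must stay), -1.40 shut.
- short_trap: Short steel trap in the other hole of the storage block, 44 mm in diameter, 83 mm high with a small brass top; not to be used.
- wrench: Wrench, 150 mm, lying in front of the manifold (between it and the robot); origin at its middle.
- plug: White dust plug, 32 mm flange and 28 mm high, on the bench in front.
- bottle: Amber bottle, 56 mm in diameter, 130 mm high, standing behind the manifold.
- jar: White jar, 56 mm in diameter, 60 mm high, at the back.
- screwdriver: Screwdriver, 170 mm, lying at the side beyond the storage block.
- beaker: Glass beaker, 64 mm in diameter, 80 mm high, standing at the right side.
Mind the look-alikes: they are no part of the job. There is more than one size of the cartridge; the job needs the smallest.

How it is judged:
On the way, in this order (a step that is already met when the one before it is completed fails the run):
1. the cartridge stands fully home in the empty port (poppet pushed down more than 7 of its 8 mm), with the valve still shut (value of joint port_seat above 0.007 m and horizontal distance between cartridge and port below 0.003 m and angle between cartridge's own z axis and vertical below 0.1 rad and value of joint valve_lever below 0.3 rad), for 0.3 s.
2. the toggle lever of that port is over on its open side (value of joint valve_lever above 1.2 rad), for 0.2 s.
At the end, for the whole second after the job is handed in: The cartridge stands upright in the formerly empty port (within 3 mm of its axis, less than 0.1 rad off vertical), at rest and released, the poppet still down by more than 7 of 8 mm; that port's lever rests on its open side (beyond 1.2 rad); the other valve is still open (value of joint port_seat above 0.007 m and horizontal distance between cartridge and port below 0.003 m and angle between cartridge's own z axis and vertical below 0.1 rad and value of joint valve_lever above 1.2 rad and value of joint full_lever above -0.15 rad and linear speed of cartridge below 0.02 m/s); the robot touches nothing.
It fails at once if the cartridge is pressed on the station with more than 25 N (contact force between cartridge and station_empty above 25 N).
It fails at once if the toggle valve or its lever is pushed with more than 20 N (contact force between anything else and valve_body above 20 N).
It fails at once if the valve is opened before the cartridge is home (value of joint valve_lever above 0.95 rad and value of joint port_seat below 0.007 m).
It fails at once if the other station's valve is moved from its open stop (value of joint full_lever below -0.15 rad).
It fails at once if another thing on the bench is pushed more than 30 mm from its place, or the short trap, bottle or beaker tipped (distance of any of short_trap, wrench, plug, bottle, jar, screwdriver, beaker from where it was at the start of the episode above 0.03 m or angle between any of short_trap, bottle, beaker's own z axis and vertical above 0.4 rad).
It also fails if it takes over 54 s, if anything falls off the work surface, if the arm or the gripper's body presses on something with over 40 N, if the wrist force passes 120 N, or if a joint passes its speed limit or range.

## Working session

There is one attempt and no reset: what is moved stays moved. The work goes in short steps, Python scripts to look and compute and a tool call to move; the robot and the scene stay as the last step left them, time stands still between calls to the robot, and variables do not carry over. Pictures are saved under pics/ and viewed, about 8 in all and at most 12, crops included, and the job is handed in when it is done.

Besides the shell and the picture viewer there is one more tool, called after ">>>" as name([rows], argument=value, ...), one row to a line, values as JSON. step_arm: Moves the arm, as the interface text tells. Its arguments: {"type":"object","properties":{"moves":{"type":"array"}},"required":["moves"]}

```bash
mkdir -p pics; ls; python3 - <<'E'
from bench import *
import cv2,numpy as np
np.set_printoptions(precision=4,suppress=True)
for n in("scene","top"):
    cv2.imwrite(f"pics/{n}0.png",snapshot(n)[:,:,::-1]); print(get_calibration(n))
print(read_state(),grasp_offset)
E
```

```text
pics
{'fx': 382.3685083536798, 'fy': 382.3685083536798, 'cx': 319.7436173268947, 'cy': 206.39866546466126, 'k1': -0.01805846551182496, 'T': array([[ 0.574 ,  0.5239, -0.6293,  1.1467],
       [ 0.8186, -0.3471,  0.4577, -0.4961],
       [ 0.0214, -0.7778, -0.6281,  0.6878],
       [ 0.    ,  0.    ,  0.    ,  1.    ]])}
{'fx': 488.18259495615297, 'fy': 488.18259495615297, 'cx': 316.405730141497, 'cy': 199.6844679682601, 'k1': -0.0016646046343721695, 'T': array([[ 0.0033, -0.984 ,  0.178 ,  0.3458],
       [-1.    , -0.0025,  0.005 , -0.0437],
       [-0.0045, -0.178 , -0.984 ,  1.2769],
       [ 0.    ,  0.    ,  0.    ,  1.    ]])}
{'time_s': 0.1, 'joints': array([ 1.1099,  0.0879,  1.3721, -0.    ,  1.6836, -0.1031]), 'joint_vel': array([ 0.0001, -0.0015, -0.004 , -0.    ,  0.0001,  0.0005]), 'joint_efforts': array([  0.0023, -34.1253, -30.3302,   0.0719,   0.0304,  -0.0001]), 'tool_pos': array([0.1924, 0.5147, 0.2044]), 'orientation': array([-0.5806,  0.5813,  0.4024, -0.4037]), 'force': array([-0.2453,  0.3991,  0.4722]), 'ft_torque': array([-0.0184, -0.0131,  0.0183]), 'grip_width': 0.0942669099731147} -0.0188
```

View pics/scene0.png

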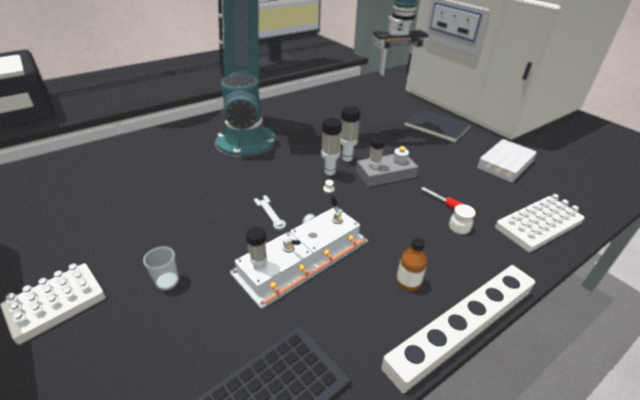

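View pics/top0.png

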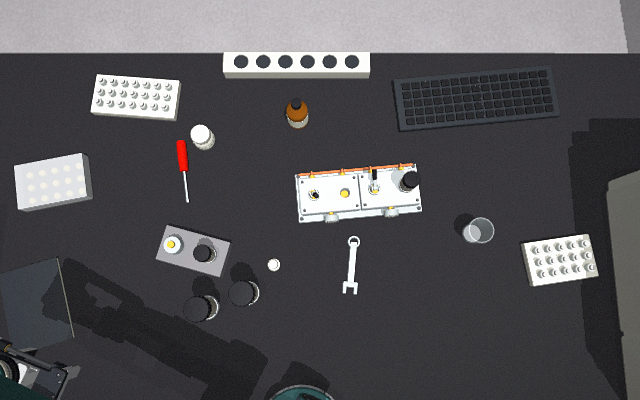

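The scene view shows the empty station on the right, with its port near (312,235) and valve near (338,218). The storage block is at (387,168), with the short cartridge at (377,152). Two bigger look-alikes stand free. I'll zoom in next.

```bash
python3 - <<'E'
import cv2,numpy as np
t=cv2.imread("pics/top0.png");s=cv2.imread("pics/scene0.png")
a=cv2.resize(t[155:230,285:430],None,fx=5.4,fy=4,interpolation=3)
a=cv2.resize(t[155:230,290:425],(540,300),interpolation=3)
b=cv2.resize(t[220:285,150:240],(260,188),interpolation=3)
c=cv2.resize(s[190:300,225:375],(450,330),interpolation=3)
d=cv2.resize(s[130:190,345:425],(320,240),interpolation=3)
o=np.zeros((600,800,3),np.uint8)
o[:300,:540]=a;o[:188,540:]=b;o[:,:][270+0:600,:450][30:]=c[30:];o[300:540,470:790]=d
cv2.imwrite("pics/z.png",o)
E
```

```text
(no output)
```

View pics/z.png

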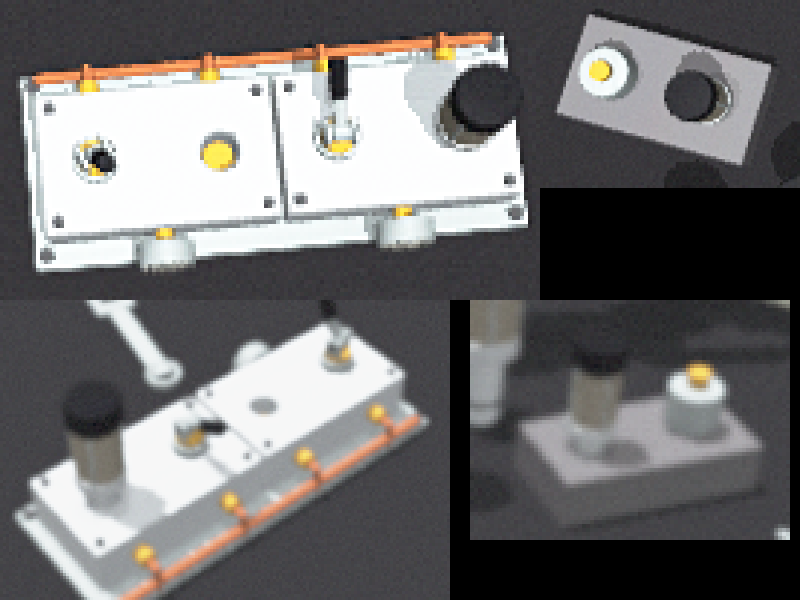

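```bash
cat > h.py <<'E'
import numpy as np,cv2
from bench import *
def ray(n,px):
    c=get_calibration(n);K=np.array([[c['fx'],0,c['cx']],[0,c['fy'],c['cy']],[0,0,1]])
    u=cv2.undistortPoints(np.array([[px]],float),K,np.array([c['k1'],0,0,0.]))[0,0]
    T=c['T'];d=T[:3,:3]@np.array([u[0],u[1],1]);return T[:3,3],d/np.linalg.norm(d)
def onz(n,px,z):
    o,d=ray(n,px);return o+d*(z-o[2])/d[2]
def tri(pt,ps):
    o,d=ray('top',pt);p,e=ray('scene',ps)
    s,t=np.linalg.lstsq(np.c_[d,-e],p-o,rcond=None)[0]
    return (o+s*d+p+t*e)/2,np.linalg.norm(o+s*d-p-t*e)
def proj(n,P):
    c=get_calibration(n);T=c['T'];q=T[:3,:3].T@(np.asarray(P,float)-T[:3,3]);x=q[:2]/q[2]
    x=x*(1+c['k1']*(x@x));return x*[c['fx'],c['fy']]+[c['cx'],c['cy']]
np.set_printoptions(precision=4,suppress=True)
E
python3 - <<'E'
from h import *
print("cap",onz('top',(201.9,253.2),.132)); print("port",onz('top',(344.9,192.7),.05))
for n in((345-0,0),):pass
# storage corners top z=.04 crop px/2.89
for q in((52,12),(232,65),(203,163),(15,113)): print("stor",onz('top',(150+q[0]/2.89,220+q[1]/2.89),.04))
print("scene port",proj('scene',onz('top',(344.9,192.7),.05)))
print("scene cap",proj('scene',onz('top',(201.9,253.2),.132)))
t=cv2.imread("pics/top0.png");s=cv2.imread("pics/scene0.png")
o=np.zeros((600,800,3),np.uint8)
o[:300,:400]=cv2.resize(t[180:210,295:335],(400,300),interpolation=3)
o[:300,400:]=cv2.resize(s[193:228,318:358],(400,300),interpolation=3) if 0 else cv2.resize(s[195:225,318:358],(400,300),interpolation=3)
o[300:,:400]=cv2.resize(s[220:250,293:333],(400,300),interpolation=3)
o[300:,400:]=cv2.resize(s[135:165,360:400],(400,300),interpolation=3)
cv2.imwrite("pics/z2.png",o)
E
```

```text
cap [0.425  0.2297 0.132 ]
port [ 0.5861 -0.1103  0.05  ]
stor [0.5051 0.3417 0.04  ]
stor [0.4586 0.1808 0.04  ]
stor [0.3736 0.203  0.04  ]
stor [0.4162 0.369  0.04  ]
scene port [311.6812 234.56  ]
scene cap [376.2505 139.8883]
```

View pics/z2.png

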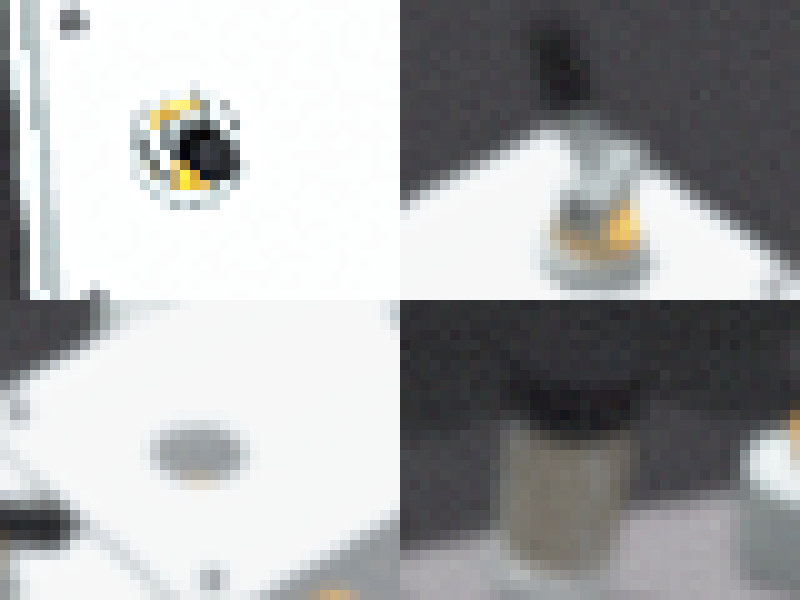

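```bash
python3 - <<'E'
from h import *
print("port scene",onz('scene',(312.4,234.7),.05),"top",onz('top',(344.6,192.4),.05),tri((344.6,192.4),(312.4,234.7)))
print("base",onz('top',(313.2,194.3),.053),onz('scene',(337.2,220.7),.053))
for a in((316.3,195.2),(316.8,195.8)):
    print("tip",onz('top',a,.121),tri(a,(332.4,197.8)))
print("grip mid scene",onz('scene',(333.5,201.3),.05+.026+.035*.94))
# body of cartridge scene crop: centre column at body: left 500 right 632 -> 566
print("body", proj('scene',(.425,.2297,.075)), "seen col",360+166/10-.5)
s=read_state();from scipy.spatial.transform import Rotation as R
q=s['orientation'];print(R.from_quat([q[1],q[2],q[3],q[0]]).as_matrix())
E
```

```text
port scene [ 0.5875 -0.1091  0.05  ] top [ 0.5869 -0.1095  0.05  ] (array([ 0.5871, -0.1093,  0.0498]), np.float64(0.0006651983241748974))
base [ 0.5811 -0.0292  0.053 ] [ 0.5822 -0.0297  0.053 ]
tip [ 0.5659 -0.0375  0.121 ] (array([ 0.5665, -0.0371,  0.1191]), np.float64(0.0007781273580467418))
tip [ 0.5644 -0.0387  0.121 ] (array([ 0.5656, -0.0376,  0.1187]), np.float64(0.0025910227598922686))
grip mid scene [ 0.569  -0.0347  0.1089]
body [374.1492 156.3672] seen col 376.1
[[ 0.3502 -0.0009 -0.9367]
 [ 0.9367 -0.0018  0.3502]
 [-0.002  -1.      0.0002]]
```

```bash
python3 - <<'E'
from h import *
for a in((197,310),(240,292)):
  for b in((331,124),(350,113)): print(a,b,tri(a,b))
print("lastpt plug",onz('top',(273,265),.02),"bottle",onz('top',(297,103),.13))
s=read_state()
def mv(frm,psi,to):
    d=np.array(to)-frm;c,n=np.cos(np.radians(psi)),np.sin(np.radians(psi));return 1000*np.array([c*d[0]+n*d[1],-d[2],-n*d[0]+c*d[1]])
print(mv(s['tool_pos'],69.5,(.4268,.2312,.206)))
E
```

```text
(197, 310) (331, 124) (array([0.2793, 0.2077, 0.1334]), np.float64(0.06178762426188146))
(197, 310) (350, 113) (array([0.2974, 0.2272, 0.1676]), np.float64(0.0019969095496256964))
(240, 292) (331, 124) (array([0.3352, 0.1293, 0.1731]), np.float64(0.004366478792190224))
(240, 292) (350, 113) (array([0.3526, 0.147 , 0.2078]), np.float64(0.052785312223493405))
lastpt plug [0.4032 0.0731 0.02  ] bottle [0.7965 0.0111 0.13  ]
[-183.4816   -1.5896 -318.839 ]
```

>>> step_arm([
  [60,-26.2,0,-45.5,0],
  [60,-26.2,0,-45.5,0],
  [60,-26.2,0,-45.5,0],
  [60,-26.2,0,-45.5,0],
  [60,-26.2,0,-45.5,0],
  [60,-26.2,0,-45.5,0],
  [60,-26.2,0,-45.5,0],
  [60,0,0,0,0],
  [60,0,0,0,0],
])

```text
time_s: 1.23
tool_pos: [0.4263, 0.232, 0.205]
orientation: [0.581, -0.581, -0.403, 0.403]
force: [-0.2, 0.1, 0.1]
grip_width: 0.0599
```

```bash
python3 - <<'E'
from h import *
s=read_state();P=s['tool_pos'];print(P,s['time_s'],s['grip_width'],s['force'])
t=snapshot('top')[:,:,::-1].copy();c=snapshot('scene')[:,:,::-1].copy()
print(proj('top',P),proj('scene',P))
o=np.zeros((400,800,3),np.uint8)
o[:,:400]=cv2.resize(t[200:280,160:240],(400,400),interpolation=3);o[:,400:]=cv2.resize(c[80:200,330:450],(400,400),interpolation=3)
cv2.imwrite('pics/a.png',o)
E
```

```text
[0.4263 0.232  0.205 ] 1.225 0.059851548331876885 [-0.2009  0.1353  0.0671]
[193.0153 250.2773] [380.066  117.1859]
```

View pics/a.png

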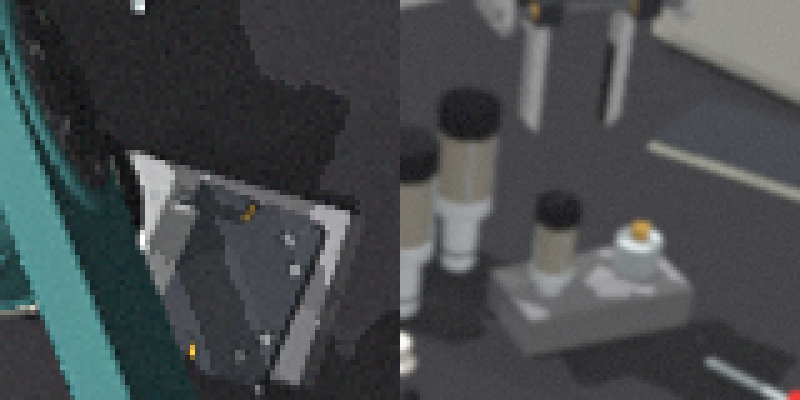

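The fingertips straddle the cartridge, and the scene view agrees to about 1 px. I'll descend, close and lift.

>>> step_arm([
  [60,0,30,0,0],
  [60,0,35,0,0],
  [60,0,35,0,0],
  [60,0,20,0,0],
  [60,0,3,0,0],
  [60,0,0,0,0],
  [30,0,0,0,0],
  [30,0,0,0,0],
  [30,0,0,0,0],
  [30,0,0,0,0],
])

```text
time_s: 2.58
tool_pos: [0.4274, 0.2322, 0.0834]
orientation: [-0.581, 0.581, 0.404, -0.402]
force: [-0.3, 0.2, 3.9]
grip_width: 0.0398
```

>>> step_arm([
  [30,0,-15,0,0],
  [30,0,-30,0,0],
  [30,0,-35,0,0],
  [30,0,-45,0,0],
  [30,0,-45,0,0],
  [30,0,0,0,0],
  [30,0,0,0,0],
])

```text
time_s: 3.45
tool_pos: [0.426, 0.2314, 0.251]
orientation: [0.581, -0.581, -0.402, 0.404]
force: [0.5, 0.5, -3.8]
grip_width: 0.0397
```

```bash
python3 - <<'E'
from h import *
s=read_state();P=s['tool_pos'];print(P,s['force'],s['grip_width'],s['joints'])
d=np.array([.587,-.1093])-P[:2];psi=np.radians(69.5);c,n=np.cos(psi),np.sin(psi)
print(1000*np.array([c*d[0]+n*d[1],-n*d[0]+c*d[1]]))
E
```

```text
[0.426  0.2314 0.251 ] [ 0.5158  0.5    -3.7784] 0.03968270647102332 [ 0.3808 -0.0609  1.4313 -0.0003  1.7743 -0.8321]
[-262.7194 -270.1609]
```

>>> step_arm([
  [30,-20,0,-20,0],
  [30,-34,0,-35,0],
  [30,-38,0,-39,0],
  [30,-38,0,-39,0],
  [30,-38,0,-39,0],
  [30,-38,0,-39,0],
  [30,-34,0,-35,0],
  [30,-22.7,0,-24.2,0],
])

```text
time_s: 4.45
tool_pos: [0.5869, -0.1109, 0.2484]
orientation: [0.583, -0.58, -0.401, 0.404]
force: [-0.7, 0.8, -2.0]
grip_width: 0.0394
```

>>> step_arm([
  [30,0,0,0,0.8],
  [30,0,0,0,1],
  [30,0,0,0,1],
  [30,0,0,0,1],
  [30,0,0,0,1],
  [30,0,0,0,1],
  [30,0,0,0,0.75],
  [30,0,0,0,0],
  [30,0,0,0,0],
])

```text
time_s: 5.58
tool_pos: [0.5872, -0.1087, 0.2507]
orientation: [0.707, -0.706, -0.024, 0.026]
force: [-0.2, -1.1, -2.3]
grip_width: 0.0395
```

```bash
python3 - <<'E'
from h import *
s=read_state();P=s['tool_pos'];print(P,s['force'],s['ft_torque'],s['grip_width'],s['joints'])
t=snapshot('top')[:,:,::-1].copy();c=snapshot('scene')[:,:,::-1].copy()
print(proj('scene',P-[0,0,.076]),proj('scene',P))
o=np.zeros((400,800,3),np.uint8)
o[:,:400]=cv2.resize(t[150:230,280:360],(400,400),interpolation=3);o[:,400:]=cv2.resize(c[140:260,250:370],(400,400),interpolation=3)
cv2.imwrite('pics/b.png',o);cv2.imwrite('pics/scene_b.png',c);cv2.imwrite('pics/top_b.png',t)
E
```

```text
[ 0.5872 -0.1087  0.2507] [-0.189  -1.0922 -2.2648] [-0.0583  0.0562 -0.0103] 0.03946933328556012 [-0.278   0.1924  1.164  -0.      1.7886 -0.3496]
[312.9828 193.6307] [313.3557 164.7647]
```

View pics/b.png

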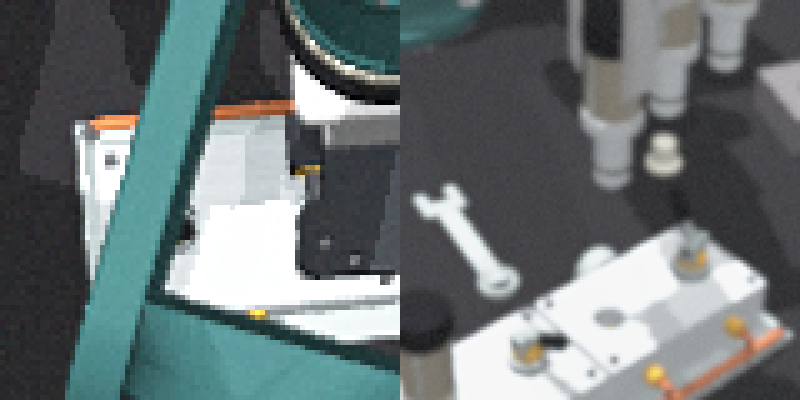

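>>> step_arm([
  [30,0,20,0,0],
  [30,0,35,0,0],
  [30,0,35,0,0],
  [30,0,20,0,0],
  [30,0,0,0,0],
  [30,0,0,0,0],
])

```text
time_s: 6.42
tool_pos: [0.5884, -0.109, 0.1437]
orientation: [-0.706, 0.707, 0.025, -0.024]
force: [0.2, 0.7, -1.9]
grip_width: 0.0393
```

```bash
python3 - <<'E'
from h import *
s=read_state();P=s['tool_pos'];print(P,s['force'],s['ft_torque'])
c=snapshot('scene')[:,:,::-1].copy()
print(proj('scene',P-[0,0,.076]),proj('scene',[.587,-.1093,.05]))
o=cv2.resize(c[185:245,285:345],(600,600),interpolation=3)
cv2.imwrite('pics/c.png',o)
E
```

```text
[ 0.5884 -0.109   0.1437] [ 0.1644  0.7134 -1.9336] [-0.0654  0.0672  0.0085]
[312.731  229.5142] [312.226  234.6195]
```

View pics/c.png

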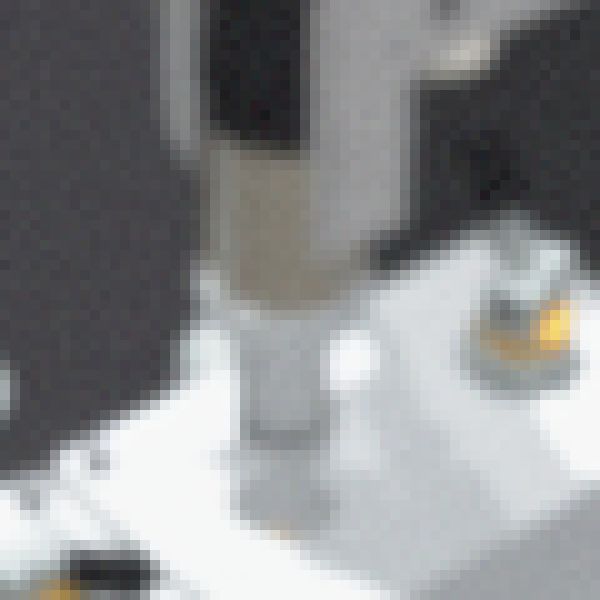

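>>> step_arm([
  [30,0,5,0,0],
  [30,0,5,0,0],
  [30,0,4,0,0],
  [30,0,2,0,0],
  [30,0,1,0,0],
  [30,0,0,0,0],
])

```text
time_s: 7.22
tool_pos: [0.5878, -0.1088, 0.1254]
orientation: [0.707, -0.707, -0.025, 0.025]
force: [0.8, -0.1, -2.6]
grip_width: 0.0396
```

>>> step_arm([
  [30,0,1,0,0],
  [30,0,1,0,0],
  [30,0,1,0,0],
  [30,0,1,0,0],
  [30,0,0,0,0],
])

```text
time_s: 7.85
tool_pos: [0.5877, -0.1088, 0.1213]
orientation: [0.707, -0.707, -0.025, 0.025]
force: [-0.2, -0.0, -2.5]
grip_width: 0.0395
```

Underside is at about 0.044 with no force, so the spigot is entering the bore. I'll continue in small steps.

>>> step_arm([
  [30,0,1,0,0],
  [30,0,1,0,0],
  [30,0,1,0,0],
  [30,0,1,0,0],
  [30,0,0,0,0],
])

```text
time_s: 8.48
tool_pos: [0.5877, -0.1088, 0.1173]
orientation: [0.707, -0.707, -0.025, 0.025]
force: [0.7, 0.3, -2.4]
grip_width: 0.0398
```

>>> step_arm([
  [30,0,1,0,0],
  [30,0,1,0,0],
  [30,0,1,0,0],
  [30,0,0,0,0],
])

```text
time_s: 8.98
tool_pos: [0.5877, -0.1088, 0.1143]
orientation: [0.707, -0.707, -0.025, 0.025]
force: [0.3, -0.3, -2.8]
grip_width: 0.0395
```

>>> step_arm([
  [30,0,1,0,0],
  [30,0,1,0,0],
  [30,0,1,0,0],
  [30,0,0,0,0],
])

```text
time_s: 9.48
tool_pos: [0.5877, -0.1088, 0.1113]
orientation: [0.707, -0.707, -0.025, 0.025]
force: [-0.5, 0.5, -2.2]
grip_width: 0.0396
```

>>> step_arm([
  [30,0,1,0,0],
  [30,0,1,0,0],
  [30,0,1,0,0],
  [30,0,0,0,0],
])

```text
time_s: 9.98
tool_pos: [0.5877, -0.1088, 0.1083]
orientation: [0.707, -0.707, -0.025, 0.025]
force: [-0.4, 0.3, -1.8]
grip_width: 0.0397
```

>>> step_arm([
  [30,0,1,0,0],
  [30,0,1,0,0],
  [30,0,1,0,0],
  [30,0,0,0,0],
])

```text
time_s: 10.48
tool_pos: [0.5879, -0.1089, 0.1065]
orientation: [-0.707, 0.707, 0.025, -0.024]
force: [-2.5, -0.3, 3.0]
grip_width: 0.0397
```

>>> step_arm([
  [30,0,1,0,0],
  [30,0,1,0,0],
  [30,0,0,0,0],
])

```text
time_s: 10.85
tool_pos: [0.588, -0.1089, 0.1036]
orientation: [-0.707, 0.707, 0.025, -0.024]
force: [-0.8, 0.4, 3.7]
grip_width: 0.0394
```

>>> step_arm([
  [30,0,1,0,0],
  [30,0,1,0,0],
  [30,0,0,0,0],
])

```text
time_s: 11.22
tool_pos: [0.588, -0.1089, 0.1013]
orientation: [0.707, -0.707, -0.025, 0.025]
force: [-0.8, 0.5, 3.1]
grip_width: 0.0398
```

>>> step_arm([
  [30,0,1,0,0],
  [30,0,1,0,0],
  [30,0,0,0,0],
])

```text
time_s: 11.6
tool_pos: [0.5879, -0.1089, 0.0993]
orientation: [0.707, -0.707, -0.025, 0.025]
force: [-1.4, -1.3, 2.5]
grip_width: 0.0397
```

>>> step_arm([
  [30,0,0.6,0,0],
  [30,0,0,0,0],
])

```text
time_s: 11.85
tool_pos: [0.588, -0.1088, 0.0988]
orientation: [0.707, -0.707, -0.025, 0.025]
force: [-1.1, -0.1, 2.9]
grip_width: 0.0394
```

>>> step_arm([
  [30,0,0.6,0,0],
  [30,0,0,0,0],
])

```text
time_s: 12.1
tool_pos: [0.588, -0.1088, 0.0985]
orientation: [-0.707, 0.707, 0.025, -0.025]
force: [-0.7, -0.1, 4.5]
grip_width: 0.0398
```

>>> step_arm([
  [30,0,0.6,0,0],
  [30,0,0,0,0],
])

```text
time_s: 12.35
tool_pos: [0.5879, -0.1089, 0.0984]
orientation: [-0.707, 0.707, 0.025, -0.024]
force: [-1.4, -0.3, 6.4]
grip_width: 0.0396
```

>>> step_arm([
  [30,0,0.6,0,0],
  [30,0,0,0,0],
])

```text
time_s: 12.6
tool_pos: [0.588, -0.1089, 0.0983]
orientation: [-0.707, 0.707, 0.025, -0.024]
force: [-2.9, 0.1, 6.7]
grip_width: 0.0395
```

>>> step_arm([
  [30,0,0.6,0,0],
  [30,0,0,0,0],
  [30,0,0,0,0],
])

```text
time_s: 12.98
tool_pos: [0.588, -0.1089, 0.0982]
orientation: [-0.707, 0.707, 0.025, -0.024]
force: [-3.2, 0.8, 9.5]
grip_width: 0.0402
```

The stop is felt: z holds while the force climbs by about 6 N above the drag. I'll unload, release and rise.

>>> step_arm([
  [30,0,-1.2,0,0],
  [30,0,-1.2,0,0],
  [30,0,0,0,0],
  [56,0,0,0,0],
  [56,0,0,0,0],
  [56,0,0,0,0],
])

```text
time_s: 13.72
tool_pos: [0.5875, -0.1087, 0.0982]
orientation: [0.707, -0.707, -0.024, 0.025]
force: [0.5, -1.3, -0.5]
grip_width: 0.056
```

>>> step_arm([
  [56,0,-15,0,0],
  [56,0,-30,0,0],
  [56,0,-35,0,0],
  [56,0,-30,0,0],
  [20,0,0,0,-0.8],
  [0,0,0,0,-0.8],
  [0,0,0,0,-0.7],
  [0,0,0,0,0],
  [0,0,0,0,0],
])

```text
time_s: 14.85
tool_pos: [0.588, -0.1089, 0.2096]
orientation: [-0.688, 0.688, 0.165, -0.164]
force: [0.1, 0.3, -0.4]
grip_width: 0.0094
```

```bash
python3 - <<'E'
from h import *
from scipy.spatial.transform import Rotation as R
s=read_state();P=s['tool_pos'];q=s['orientation'];M=R.from_quat([q[1],q[2],q[3],q[0]]).as_matrix()
print(P,s['force'],s['grip_width'],np.degrees(np.arctan2(M[1,0],M[0,0])))
print(1000*M.T@(np.array([.537,-.052,P[2]])-P))
c=snapshot('scene')[:,:,::-1].copy()
cv2.imwrite('pics/d.png',cv2.resize(c[160:260,270:390],(720,600),interpolation=3))
E
```

```text
[ 0.588  -0.1089  0.2096] [ 0.0564  0.3387 -0.4423] 0.009415050804535285 26.8999973009544
[-19.721   -0.0551  73.7761]
```

View pics/d.png

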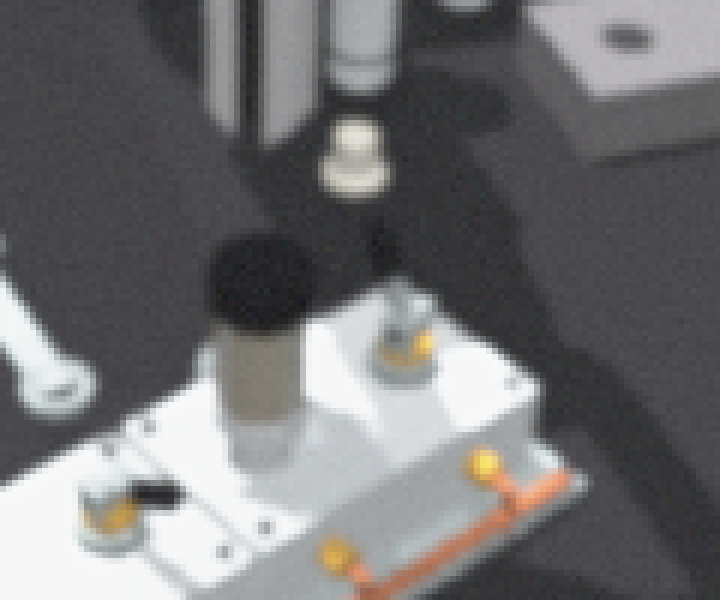

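The cartridge stands upright in the port at (262,350), and the lever is still shut at (385,250). Next I'll move the closed fingers behind the lever.

>>> step_arm([
  [0,-5,0,18.5,0],
  [0,-5,0,18.5,0],
  [0,-5,0,18.5,0],
  [0,-5,0,18.5,0],
  [0,0,20,0,0],
  [0,0,30,0,0],
  [0,0,30,0,0],
  [0,0,20,0,0],
  [0,0,5.5,0,0],
  [0,0,0,0,0],
  [0,0,0,0,0],
])

```text
time_s: 16.27
tool_pos: [0.5372, -0.052, 0.1048]
orientation: [-0.687, 0.688, 0.166, -0.164]
force: [-0.6, 0.5, 1.2]
grip_width: 0.0006
```

```bash
python3 - <<'E'
from h import *
s=read_state();P=s['tool_pos']
print(P,s['force'],s['grip_width'])
c=snapshot('scene')[:,:,::-1].copy()
cv2.imwrite('pics/e.png',cv2.resize(c[180:250,290:374],(720,600),interpolation=3))
E
```

```text
[ 0.5372 -0.052   0.1048] [-0.5819  0.5059  1.2227] 0.0005694343406532132
```

View pics/e.png

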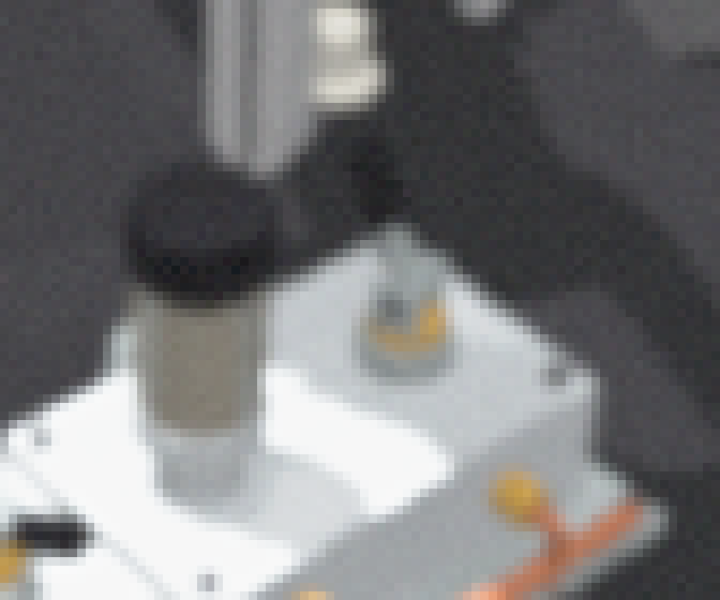

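>>> step_arm([
  [0,4,0,0,0],
  [0,4,0,0,0],
  [0,3,0,0,0],
  [0,2,0,0,0],
  [0,2,0,0,0],
  [0,2,0,0,0],
  [0,0,0,0,0],
])

```text
time_s: 17.2
tool_pos: [0.5507, -0.0447, 0.1032]
orientation: [-0.688, 0.688, 0.164, -0.166]
force: [-3.5, -2.0, 2.0]
grip_width: 0.0005
```

>>> step_arm([
  [0,2,0,0,0],
  [0,2,0,0,0],
  [0,2,0,0,0],
  [0,0,0,0,0],
])

```text
time_s: 17.7
tool_pos: [0.5554, -0.0427, 0.1042]
orientation: [-0.687, 0.688, 0.164, -0.166]
force: [-7.1, -3.6, 5.6]
grip_width: 0.0006
```

>>> step_arm([
  [0,2,0,0,0],
  [0,2,0,0,0],
  [0,2,0,0,0],
  [0,0,0,0,0],
])

```text
time_s: 18.2
tool_pos: [0.5613, -0.0399, 0.1042]
orientation: [-0.687, 0.688, 0.164, -0.166]
force: [-6.4, -3.7, 4.4]
grip_width: 0.0008
```

>>> step_arm([
  [0,2,0,0,0],
  [0,2,0,0,0],
  [0,2,0,0,0],
  [0,0,0,0,0],
])

```text
time_s: 18.7
tool_pos: [0.5668, -0.0371, 0.1044]
orientation: [-0.687, 0.688, 0.164, -0.166]
force: [-6.2, -2.9, 5.7]
grip_width: 0.0006
```

>>> step_arm([
  [0,2,0,0,0],
  [0,2,0,0,0],
  [0,2,0,0,0],
  [0,0,0,0,0],
])

```text
time_s: 19.2
tool_pos: [0.573, -0.0339, 0.1044]
orientation: [-0.687, 0.688, 0.165, -0.165]
force: [-3.7, -2.5, 5.4]
grip_width: 0.0004
```

>>> step_arm([
  [0,2,0,0,0],
  [0,2,0,0,0],
  [0,2,0,0,0],
  [0,0,0,0,0],
])

```text
time_s: 19.7
tool_pos: [0.5788, -0.0304, 0.1032]
orientation: [0.688, -0.687, -0.165, 0.165]
force: [-1.0, -1.9, 2.5]
grip_width: 0.0004
```

>>> step_arm([
  [0,2,0,0,0],
  [0,2,0,0,0],
  [0,2,0,0,0],
  [0,0,0,0,0],
])

```text
time_s: 20.2
tool_pos: [0.5839, -0.0272, 0.103]
orientation: [0.688, -0.687, -0.165, 0.165]
force: [0.5, -0.3, 0.1]
grip_width: 0.0008
```

Force has dropped to zero, so the lever has gone over. I'll back off and check.

>>> step_arm([
  [0,-3,0,0,0],
  [0,-3,-10,0,0],
  [0,0,-30,0,0],
  [0,0,-40,0,0],
  [0,-20,-30,0,0],
  [0,-45,0,0,0],
  [0,-45,0,0,0],
  [0,-45,0,0,0],
  [0,0,0,0,0],
  [0,0,0,0,0],
])

```text
time_s: 21.45
tool_pos: [0.4407, -0.101, 0.2142]
orientation: [-0.687, 0.688, 0.166, -0.164]
force: [0.5, 0.1, 0.1]
grip_width: -0.0
```

```bash
python3 - <<'E'
from h import *
s=read_state();print(s['tool_pos'],s['force'])
c=snapshot('scene')[:,:,::-1].copy();t=snapshot('top')[:,:,::-1].copy()
o=np.zeros((600,800,3),np.uint8)
o[:300,:400]=cv2.resize(c[180:270,265:385],(400,300),interpolation=3);o[:300,400:]=cv2.resize(t[155:230,300:400],(400,300),interpolation=3)
o[300:,:480]=cv2.resize(c,(480,300));
cv2.imwrite('pics/f.png',o)
E
```

```text
[ 0.4407 -0.101   0.2142] [0.459  0.1247 0.1048]
```

View pics/f.png

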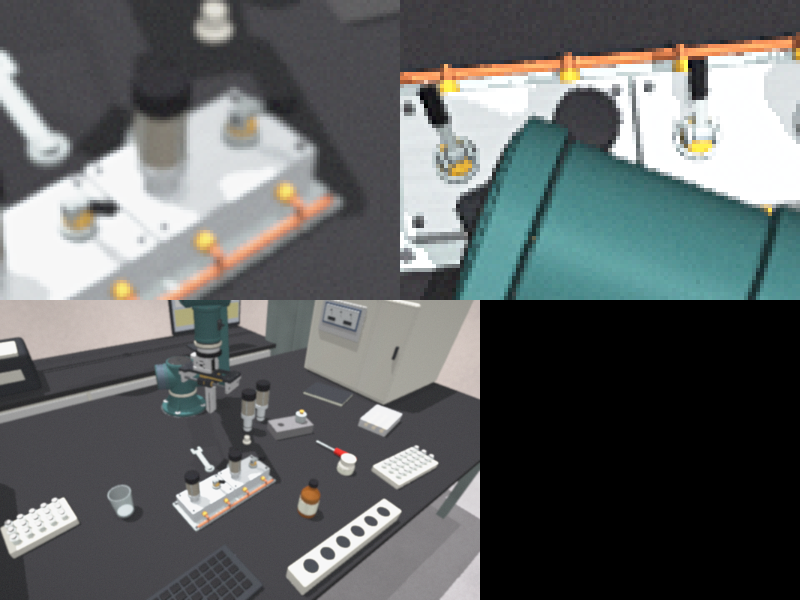

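Both levers are on their open side: top-view crop (433,105) and (697,75). The cartridge is upright and nothing else has moved.

```bash
python3 -c "
from bench import *
print(sign_off())"
```

```text
the job is handed in; nothing more can be done
None
```

The tall cartridge is in the formerly empty port, pressed home on its stop. That port's valve is open, and the job was handed in at about 21.5 s of the 54 s.

- **Cartridge:** I took it from the storage block and lowered it into the port in steps of 1 mm or less. The poppet was met about 20 mm down. After about 8 mm more at a steady drag of about 6 N, it stopped firmly. I pressed to about 12 N against the 25 N limit, then unloaded and let go.
- **Valve:** I pushed the lever over with closed fingertips, with readings of about 10 N or less against the 20 N limit. The force then dropped to zero as it went over by itself.
- **Last checks:** The pictures show the cartridge upright in the port and both levers on their open sides. The wrench, plug, bottle and other bench items are in place. The arm is clear of everything, with forces near zero.
- **Not measured directly:** Poppet travel was judged from the felt stop and tool height. Contact began somewhere between two readings, so the travel comes out at about 8 to 10 mm against the nominal 8. The camera views disagreed by about 1 px (1–2 mm), which did not hinder the fit.
- **Force readings:** They were taken only at the end of each move, so brief peaks in between were not seen.

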